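# Test the griddle's cut-out, set the arepa ring and switch it back on

## Task

Press the griddle's white test button until the cut-out lever drops. While the lever is down, take the one arepa ring that fits snugly in the round recess of the griddle plate, set it flat in the recess and let go of it; then lift the lever back until it stays fully up. Leave the other two rings and everything else on the counter where they are.

Things in the scene. Friction and masses are not known exactly. Their poses are not given: they have to be found in the camera images.
- griddle: Round electric griddle, fixed: black body 230 mm across, dark steel plate 56 mm above the counter. Origin: centre of its underside, z up. A red control box juts out along its -y: 130 mm along x, y from -105 to -185 mm, top at 60 mm. On it, in this frame, the button's axis at x -35, y -158 mm and the lever's pivot at x +30, y -155, z 52 mm. Black bar grip 35 mm out on the -x side (not used).
- well (a point): Centre of the floor of the round recess in the middle of the griddle plate, 50 mm above the counter: recess 100 mm in diameter, 6 mm deep, flat floor.
- button (a joint): White test button, 30 mm across, pressed straight down: 0 = out, 0.007 (m) = fully in. Its spring needs 1.5 N to start and 5 N fully in, and pushes it out again. More than about 3 mm in, it trips the lever, which then falls by itself; with less the lever rocks back.
- button_top (a point): Centre of the white button's top face, 73 mm above the counter when the button is out.
- lever (a joint): Cut-out lever (rad), hinged at point lever_pivot about the griddle's x. 0 = fully up (on), leaning 0.13 rad past vertical towards the plate; grows as it drops outward, away from the plate; 1.45 = fully down (off), nearly level, its tip sticking out in front of the box. Moved by gravity, hardly any friction: upright at 0.13, it settles by itself to 0 or 1.45 from either side of that.
- lever_pivot (a point): Hinge point of the lever, 52 mm above the counter, fixed to the griddle; the hinge axis is the griddle's x axis.
- lever_grip (a point): Middle of the lever's yellow tip, 58 mm from the pivot; moves with it. The tip is 16 mm wide along the hinge axis, 12 mm thick, 28 mm long, ending 70 mm from the pivot. 109 mm above the counter when up, 66 mm when down. At lever value q it lies, in the griddle's axes, at the pivot plus 58 mm * (0, -sin(q - 0.13), cos(q - 0.13)).
- ring_small: Look-alike arepa ring, 76 mm outside diameter: too small. Steel band 22 mm high, 3 mm thick, with a level round wooden grip bar (12 mm thick, axis 52 mm above the ring's lower edge) right across its middle on two steel legs. Origin: centre of the lower edge; z up; the bar runs along x. About 120 g.
- ring_mid: The arepa ring that fits the recess: 92 mm outside diameter, about 80 to 170 g; otherwise like ring_small: steel band 22 mm high, 12 mm grip bar along x with its axis 52 mm above the lower edge, origin at the centre of the lower edge.
- ring_large: Look-alike arepa ring, 108 mm outside diameter: too large for the recess; otherwise the same as ring_small.
- mill: Bystander: glass pepper mill with steel cap, 52 mm across, 142 mm tall, standing close beside the control box at the lever's end. Origin: centre of the underside.
- cup: Bystander: yellow plastic measuring cup, 72 mm across, 55 mm tall, with a flat handle reaching 92 mm out along its +y; close beside the control box at the button's end. Origin: centre of the underside.
- pitcher: Bystander: white ceramic pitcher, 92 mm across, 110 mm tall, handle to 73 mm out along its +y. Origin: centre of the underside.
- reamer: Bystander: wooden citrus reamer lying down, 138 mm long along x (from -90 to +48 mm), 40 mm high. Origin: under it on the counter.
- salt: Bystander: glass salt jar, 56 mm across, 85 mm tall. Origin: centre of the underside.
- oil: Bystander: green glass oil bottle, 60 mm across, 210 mm tall, behind the griddle. Origin: centre of the underside.
- turner: Bystander: spatula lying on the counter near the robot, 270 mm long along its x. Origin: under its middle.

How it is judged:
By the outcome, as a careful person would: the job done as asked, in the order asked, and still so for the second after the job is handed in, with the robot touching nothing.
It also fails if it takes over 56 s, if anything falls off the work surface, if the arm or the gripper's body presses on something with over 40 N, if the wrist force passes 120 N, or if a joint passes its speed limit or range.

## Robot

A 7-joint arm with a two-finger parallel gripper is mounted at the origin on the work surface. World frame = base frame: x ahead of the robot, y to its left, z up, the work surface at z = 0. Lengths are in m, angles in rad, forces in N, time in s.
With the tool pointing down it reaches from about 0.425 to 1.025 m from the base axis. Payload 9.4 kg.
Tool frame: the origin (TCP) lies at the very end of the fingers, on their centre line; the grasp point (between the pads) lies r.grasp_offset behind it (r.grasp_offset is the distance from the TCP to the grasp point, in m); z points along the fingers, y is the line along which they close (so a half turn about z gives the same grasp; the last joint's range is limited). The gripper opens to 85 mm and grips with 20 to 120 N. Pads are 22 mm wide; open, the fingers measure 114 mm over their backs; the gripper's body (76 mm by 85 mm) begins 54 mm behind the grasp point. The pads swing forward as they close: fully open they stand 13 mm farther back than shut.
Start: joints at [-1.256, 0.599, -0.003, 1.599, 0.002, 0.943, -0.08], TCP at [0.277, 0.67, 0.231] pointing down, gripper open.
Joint ranges: [-2.57, 2.57], [-0.35, 1.97], [-1.29, 1.29], [0.11, 2.56], [-1.05, 4.19], [0.11, 1.86], [-2.63, 2.63]. Speed limits (rad/s): [2.22, 2.22, 3.01, 3.01, 3.14, 3.14, 3.14].

## Interface

Orientations are given as a 3x3 rotation matrix whose columns are the frame's x, y, z axes.
In Python, from cell import sensors, grab_frame, r gives the robot as it stands. The module is installed in compiled form; this text tells all that it offers.
- The arm moves only by the tool move_arm, never from a script. Its argument "rows" is one flat list of numbers, 4 for each row, row after row: the shift along the tool's x, y, z in cm, then the turn about the tool's z in rad. In form: [x, y, z, twist, x, y, z, twist, ...]. A call has 1 to 10 rows; each row is the pose to reach, as a shift and turn from the pose commanded when the call began, along the tool's axes at that moment; what a row does not reach only later rows make up. A row lasts 1/12 s, in which the tool goes at most 41.7 mm and 7.16 degrees, less where a joint would pass 70% of its speed; a pose out of reach is approached as far as the arm can. A call with a gripper value outside its range is refused whole. "claw" is the finger opening in cm, from 0 to 8.54, set as the call begins (left out, the last holds). The fingers move at their own pace and stop on an object; "newtons" is the grip in N (left out, the last holds). Time passes only in rows, so rows that repeat a pose let the fingers close. It gives the time, the measured TCP pose, the force, the opening and the grip force at its end, in the units of the state.
- sensors.read_state(): the state, without advancing time (a new reading comes with each control period).
- grab_frame(name): name is "scene" or "top"; returns a dict with "img" (480x640x3 uint8, red, green, blue), "camera_matrix" (3x3 intrinsics, pixels), "rvec" (rotation vector, rad) and "tvec" (3), from world to camera coordinates, as OpenCV has them. Camera axes: x right, y down, z forward; pixel columns grow to the right and rows downward; lengths in m; the calibration is good to about 2 mm. A picture is of the moment at which its call begins. There is no depth.
- r.finish_job(): hands the job in; it is judged then, once.
The state is a dict: "time_s": time; "qpos": joint angles; "joint_velocities": joint speeds; "tau": joint torques, N m; "eef_pos": TCP position; "tcp_rot": TCP orientation; "wrist_force": force on the tool from outside, world axes, zero at the start; "wrist_torque": the same for the moment, N m; "grip_width": finger opening in m; "grip_force": force on a finger pad.
Only numpy, scipy, OpenCV 4.12 (cv2) and the standard library are available. Lean on these libraries where they do the work, as an engineer would, in place of code of your own. Each camera call takes 0.05 s, during which the arm holds its last target. There are 200 camera calls.

## Working session

There is one attempt and no reset: what is moved stays moved. The work goes in short steps, Python scripts to look and compute and a tool call to move; the robot and the scene stay as the last step left them, time stands still between calls to the robot, and variables do not carry over. Pictures are saved under pics/ and viewed, at most 10 in all, crops included, and the job is handed in when it is done.

Besides the shell and the picture viewer there is one more tool, called after "Emit:" as name(argument=value, ...), one argument or row to a line, values as JSON. move_arm: Moves the arm, as the interface text tells. Its arguments: {"type":"object","properties":{"rows":{"type":"array","items":{"type":"number"}},"claw":{"type":"number"},"newtons":{"type":"number"}},"required":["rows"]}

```bash
mkdir -p pics; cat > h.py <<'E'
import numpy as np, cv2
from cell import sensors, grab_frame, r
def snap(name,fn):
    f=grab_frame(name); cv2.imwrite('pics/'+fn,f['img'][:,:,::-1]); np.savez('pics/'+fn+'.npz',**f); return f
def load(fn): return dict(np.load('pics/'+fn+'.npz'))
def ray(f,uv):
    R,_=cv2.Rodrigues(f['rvec']); t=np.ravel(f['tvec']); 
    d=R.T@np.linalg.inv(f['camera_matrix'])@np.array([uv[0],uv[1],1.]); return -R.T@t,d
def at(f,uv,z):
    c,d=ray(f,uv); return c+d*(z-c[2])/d[2]
def proj(f,P): return cv2.projectPoints(np.array(P,float).reshape(-1,3),f['rvec'],f['tvec'],f['camera_matrix'],None)[0].reshape(-1,2)
E
python3 - <<'E'
from h import *
snap('scene','s0.png'); snap('top','t0.png')
s=sensors.read_state(); print(s, r.grasp_offset)
E
```

```text
{'time_s': 0.1, 'qpos': array([-1.25568093,  0.60004375, -0.00251783,  1.60007189,  0.00177394,
        0.94289578, -0.07981116]), 'joint_velocities': array([ 1.28884444e-03, -2.21289227e-03, -3.54263630e-04, -8.93134926e-04,
       -9.27035282e-05,  7.27418067e-04,  1.36679568e-03]), 'tau': array([ 4.78642120e-03, -7.77991104e+01,  1.57000311e+00, -2.58626693e+01,
        1.26950027e-02,  5.41778325e-03, -1.59297070e-05]), 'eef_pos': array([0.27670931, 0.66964932, 0.2304968 ]), 'tcp_rot': array([[-9.24221554e-01,  3.81856439e-01, -4.23074091e-04],
       [ 3.81856652e-01,  9.24220574e-01, -1.35194993e-03],
       [-1.25237005e-04, -1.41105492e-03, -9.99998997e-01]]), 'wrist_force': array([ 0.96156343,  0.19476125, -0.47288679]), 'wrist_torque': array([ 0.00169084, -0.02367517,  0.02682046]), 'grip_force': 0.0, 'grip_width': 0.08533092184130166} 0.0187
```

View pics/s0.png

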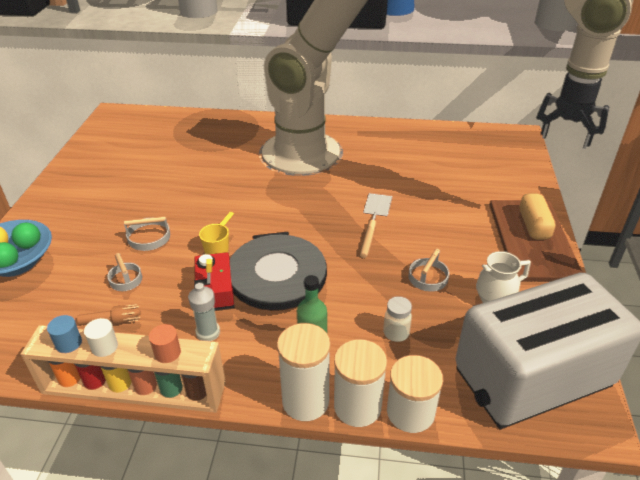

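View pics/t0.png

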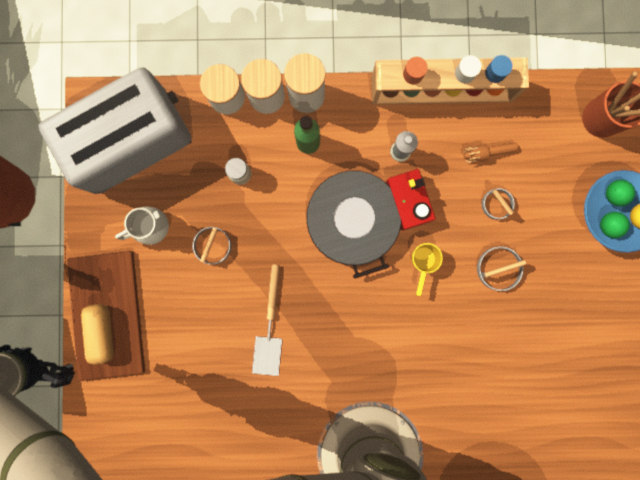

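The pictures show the griddle at top (354,217), with the red box to its right: button at (422,211), lever up at (414,184). By size, the mid ring is at (212,245), small at (499,204) and large at (501,268). Next I zoom in.

```bash
python3 - <<'E'
from h import *
f=load('t0.png'); im=f['img'][:,:,::-1]
a=cv2.resize(im[160:280,300:445],None,fx=4,fy=4,interpolation=cv2.INTER_CUBIC)
b=cv2.resize(im[215:275,180:240],None,fx=4,fy=4,interpolation=cv2.INTER_CUBIC)
c=np.zeros((480,800,3),np.uint8); c[:,:580]=a; c[:240,580-20:800]=0; c[:240,560:800]=b
cv2.imwrite('pics/c0.png',c)
c,_=ray(f,(0,0)); print('cam',c)
for n,uv,z in [('well',(354,217),.05),('btn',(422,211),.073),('ring',(212,245),.022),('small',(499,204),.022),('large',(501,268),.022),('mill',(405,140),.142)]: print(n,at(f,uv,z))
hsv=cv2.cvtColor(f['img'],cv2.COLOR_RGB2HSV)
def cen(m,x0,x1,y0,y1):
    k=np.zeros_like(m);k[y0:y1,x0:x1]=m[y0:y1,x0:x1]
    n,l,s,ce=cv2.connectedComponentsWithStats(k); i=1+np.argmax(s[1:,4]); return s[i],ce[i]
w=((hsv[:,:,1]<60)&(hsv[:,:,2]>150)).astype(np.uint8)
s,u=cen(w,405,440,195,230); print('btn',s,u,at(f,u,.073))
s,u=cen(w,320,390,185,250); print('well',s,u,at(f,u,.05))
E
```

```text
cam [0.45186255 0.10981785 1.4731625 ]
well [0.57391225 0.03030511 0.05      ]
btn [ 0.58329268 -0.12944195  0.073     ]
ring [0.51393737 0.37684938 0.022     ]
small [ 0.60192898 -0.32742301  0.022     ]
large [ 0.44522872 -0.32686238  0.022     ]
mill [ 0.73872802 -0.08360411  0.142     ]
btn [416 204  13  13 134] [421.71641791 210.03731343] [ 0.58558874 -0.12883411  0.073     ]
well [ 334  197   41   41 1331] [354.02253944 217.35386927] [0.57305895 0.03026885 0.05      ]
```

View pics/c0.png

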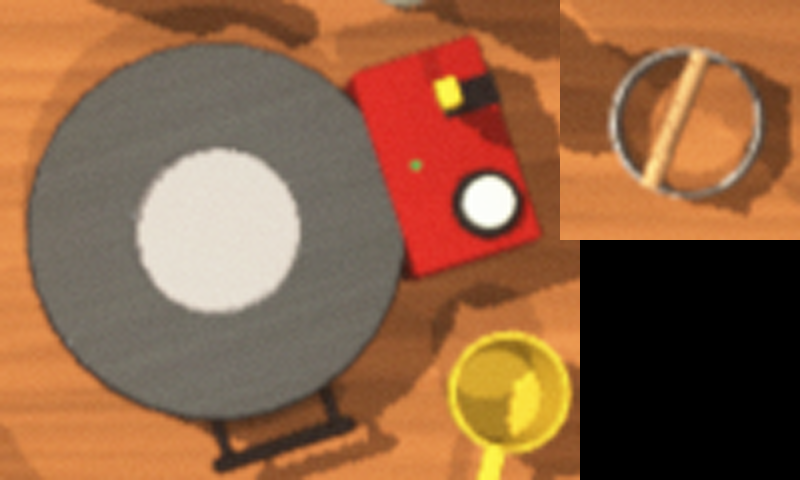

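The crop confirms the geometry. The griddle's yaw is about 17°, and the button-to-well distance is 160 mm against the stated 162. The ring's bar ends are near top pixels (214,229) and (202.5,261).

```bash
cat >> h.py <<'E'
W=np.array([.573,.0303,0]); YAW=np.deg2rad(17.0)
def G(x,y,z): c,s=np.cos(YAW),np.sin(YAW); return W+np.array([c*x-s*y,s*x+c*y,z])
def go(p,ydeg,base=None):
    s=sensors.read_state() ; R=s['tcp_rot']; d=R.T@(np.array(p)-s['eef_pos'])*100
    ya=np.arctan2(R[1,1],R[0,1]); t=(ya-np.deg2rad(ydeg)+np.pi/2)%np.pi-np.pi/2
    print('target',np.round(p,4),'shift cm',d.round(2),'twist',round(t,3),'n_pos',round(np.linalg.norm(d)/4.17,1),'n_rot',round(abs(t)/.125,1))
E
python3 - <<'E'
from h import *
f=load('t0.png'); g=load('s0.png')
print('btn model',G(-.035,-.158,.073),'img',proj(f,[G(-.035,-.158,.073)]),'lever',proj(f,[G(.03,-.155+.0075,.109),G(.03,-.155+.009,.121)]))
print('scene proj well,btn,lever',proj(g,[G(0,0,.05),G(-.035,-.158,.073),G(.03,-.147,.109)]).round(1))
e1,e2=at(f,(214.25,228.75),.055),at(f,(202.5,261.25),.055); print('bar',e1,e2,(e1+e2)/2,np.linalg.norm(e1-e2),np.rad2deg(np.arctan2(*(e1-e2)[[1,0]])))
# ring fit: sweep centre, compare bright band in both top-edge
gray=cv2.cvtColor(f['img'],cv2.COLOR_RGB2HSV)[:,:,1].astype(float)
th=np.linspace(0,2*np.pi,90)
for R0 in (.037,.0445,.0525):
  best=min((gray[np.clip(np.round(p[:,1]).astype(int),0,479),np.round(p[:,0]).astype(int)].mean(),x,y) for x in np.arange(.495,.535,.001) for y in np.arange(.36,.395,.001) for p in [proj(f,np.c_[x+R0*np.cos(th),y+R0*np.sin(th),0*th+.022])])
  print(R0,best)
go(G(-.035,-.158,.18),-13)
E
```

```text
btn model [ 0.58572406 -0.13102916  0.073     ] img [[422.64286849 209.96378169]] lever [[412.00805128 183.17347432]
 [412.18069839 182.62392567]]
scene proj well,btn,lever [[276.4 266.4]
 [205.  257.1]
 [208.8 263.9]]
bar [0.55128957 0.36510972 0.055     ] [0.4741911  0.39369441 0.055     ] [0.51274034 0.37940206 0.055     ] 0.0822268776919966 -20.34254707651891
0.037 (np.float64(122.55555555555556), np.float64(0.518), np.float64(0.387))
0.0445 (np.float64(73.0), np.float64(0.514), np.float64(0.378))
0.0525 (np.float64(140.77777777777777), np.float64(0.506), np.float64(0.371))
target [ 0.5857 -0.131   0.18  ] shift cm [-59.13 -62.19   5.14] twist 1.406 n_pos 20.6 n_rot 11.2
```

Emit:
move_arm(
  rows=[-1, -1, 0.1, 0, -3, -3.2, 0.2, 0, -5.5, -5.8, 0.4, 0, -8.2, -8.6, 0.6, 0, -10.9, -11.5, 0.8, 0, -13.6, -14.4, 1, 0, -16.3, -17.3, 1.2, 0, -19, -20.2, 1.4, 0, -21.7, -23.1, 1.6, 0, -24.4, -26, 1.8, 0],
  claw=0,
  newtons=30,
)

```text
time_s: 0.93
eef_pos: [0.4033, 0.3347, 0.2131]
tcp_rot: [[-0.924, 0.382, -0.0], [0.382, 0.924, -0.0], [0.0, -0.0, -1.0]]
wrist_force: [1.5, -0.1, 0.4]
grip_width: -0.0
grip_force: 0.0
```

Emit:
move_arm(
  rows=[-3.4, -3.5, 0.3, 0, -6.8, -7, 0.6, 0, -10.2, -10.5, 0.9, 0, -13.6, -14, 1.2, 0, -17, -17.5, 1.5, 0, -20.4, -21, 1.8, 0, -23.8, -24.5, 2.1, 0, -27.5, -28.5, 2.5, 0, -31, -32.5, 2.9, 0, -34, -35.5, 3.2, 0],
)

```text
time_s: 1.77
eef_pos: [0.5549, -0.0527, 0.1864]
tcp_rot: [[-0.924, 0.382, -0.0], [0.382, 0.924, 0.0], [0.0, -0.0, -1.0]]
wrist_force: [0.9, 0.5, -0.7]
grip_width: -0.0
grip_force: 0.0
```

```bash
python3 - <<'E'
from h import *
go(G(-.035,-.158,.10),-13); print(sensors.read_state()['qpos'])
E
```

```text
target [ 0.5857 -0.131   0.1   ] shift cm [-5.84 -6.06  8.64] twist 1.406 n_pos 2.9 n_rot 11.2
[-0.01475606  0.45719649  0.01075972  2.03094604 -0.00781813  0.65381219
  1.18008673]
```

Emit:
move_arm(
  rows=[0, 0, 0, 0, 0, 0, 0, 0, 0, 0, 0, 0],
)

```text
time_s: 2.02
eef_pos: [0.5543, -0.0503, 0.1863]
tcp_rot: [[-0.924, 0.382, -0.001], [0.382, 0.924, 0.0], [0.001, 0.0, -1.0]]
wrist_force: [0.1, 0.1, -0.2]
grip_width: 0.0001
grip_force: 0.0
```

```bash
python3 - <<'E'
from h import *
go(G(-.035,-.158,.08),67.5)
E
```

```text
target [ 0.5857 -0.131   0.08  ] shift cm [-6.   -6.26 10.63] twist 0.0 n_pos 3.3 n_rot 0.0
```

Emit:
move_arm(
  rows=[-2, -2, 2, 0, -4.5, -4.7, 5, 0, -6, -6.2, 7.5, 0, -6, -6.2, 9.5, 0, -6, -6.2, 10.4, 0, -6, -6.2, 10.8, 0, -6, -6.2, 11.2, 0, -6, -6.2, 11.6, 0, -6, -6.2, 11.9, 0, -6, -6.2, 11.9, 0],
)

```text
time_s: 2.85
eef_pos: [0.587, -0.1294, 0.0683]
tcp_rot: [[-0.925, 0.38, 0.001], [0.38, 0.925, 0.001], [-0.001, 0.001, -1.0]]
wrist_force: [0.5, 2.7, 3.5]
grip_width: 0.0001
grip_force: 1.8
```

Emit:
move_arm(
  rows=[0, 0, 0, 0, 0, 0, 0, 0, 0, 0, 0, 0, 0, 0, 0, 0, 0, 0, 0, 0, 0, 0, 0, 0],
)

```text
time_s: 3.35
eef_pos: [0.587, -0.1308, 0.0679]
tcp_rot: [[-0.924, 0.382, 0.001], [0.382, 0.924, -0.0], [-0.001, 0.0, -1.0]]
wrist_force: [1.6, 2.4, 3.2]
grip_width: -0.0004
grip_force: 2.0
```

```bash
python3 - <<'E'
from h import *
f=snap('top','t1.png')
cv2.imwrite('pics/c1.png',cv2.resize(f['img'][120:280,300:460,::-1],None,fx=3,fy=3,interpolation=cv2.INTER_CUBIC))
print(sensors.read_state()['eef_pos'],proj(f,[G(.03,-.211,.066)]))
E
```

```text
[ 0.58702094 -0.13076826  0.0678702 ] [[434.53689048 177.56868505]]
```

View pics/c1.png

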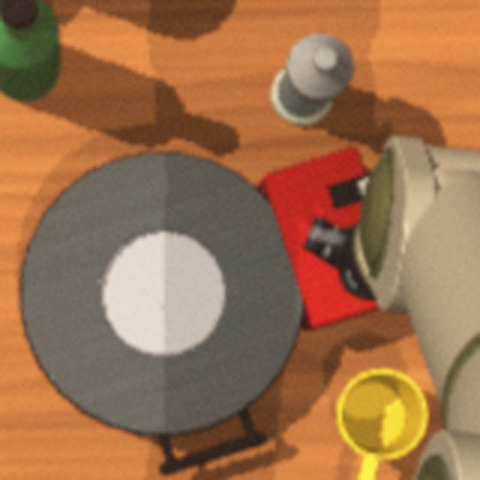

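The lever is no longer at its upright spot; an unobstructed look comes after I retreat.

Emit:
move_arm(
  rows=[0, 0, -1.5, 0, 0, 0, -4.5, 0, 0, 0, -8, 0, 1, 1.7, -11, 0, 3, 5, -12, 0, 5, 8.4, -12, 0, 7, 11.8, -12, 0, 9, 15.2, -12, 0, 11, 18.6, -12, 0, 13, 22, -12, 0],
)

```text
time_s: 4.23
eef_pos: [0.5496, 0.1228, 0.1874]
tcp_rot: [[-0.924, 0.383, -0.001], [0.383, 0.924, -0.001], [0.0, -0.001, -1.0]]
wrist_force: [-0.0, -0.7, -0.6]
grip_width: -0.0
grip_force: 0.0
```

Emit:
move_arm(
  rows=[2, 3.4, 0, 0, 4, 6.8, 0, 0, 6, 10.2, 0, 0, 8, 13.6, 0, 0, 10, 17, 0, 0, 12, 20.2, 0, 0, 13, 22, 0, 0, 13, 22, 0, 0, 13, 22, 0, 0],
  claw=5,
)

```text
time_s: 4.98
eef_pos: [0.5137, 0.3755, 0.1868]
tcp_rot: [[-0.925, 0.38, -0.001], [0.38, 0.925, -0.002], [0.0, -0.002, -1.0]]
wrist_force: [0.3, -1.1, -2.0]
grip_width: 0.0502
grip_force: 0.0
```

```bash
python3 - <<'E'
from h import *
f=snap('top','t2.png')
cv2.imwrite('pics/c2.png',cv2.resize(f['img'][120:280,300:460,::-1],None,fx=3,fy=3,interpolation=cv2.INTER_CUBIC))
go((.5135,.3785,.0335),69.7)
print(proj(f,[G(.03,-.211,.072)]))
E
```

```text
target [0.5135 0.3785 0.0335] shift cm [ 0.25  0.43 15.35] twist -0.038 n_pos 3.7 n_rot 0.3
[[435.01540419 177.18274004]]
```

View pics/c2.png

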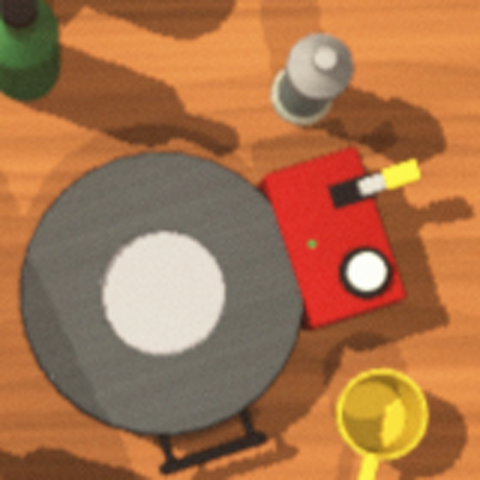

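The lever is down, with its yellow tip at full-image (434,178) against (435,177) predicted. Now I grasp the ring.

Emit:
move_arm(
  rows=[0.1, 0.2, 3, -0.04, 0.2, 0.3, 7, -0.04, 0.2, 0.3, 10, -0.04, 0.2, 0.3, 12, -0.04, 0.2, 0.3, 13.5, -0.04, 0.2, 0.3, 14.6, -0.04, 0.2, 0.3, 15.2, -0.04, 0.2, 0.3, 15.2, -0.04, 0.2, 0.3, 15.2, -0.04],
)

```text
time_s: 5.78
eef_pos: [0.5141, 0.3781, 0.0361]
tcp_rot: [[-0.938, 0.346, 0.0], [0.346, 0.938, -0.0], [-0.0, 0.0, -1.0]]
wrist_force: [0.7, 0.0, -0.4]
grip_width: 0.05
grip_force: 0.0
```

```bash
python3 - <<'E'
from h import *
go((.5135,.3785,.0345),69.7)
g=snap('scene','s3.png')
u=proj(g,[(.5135,.378,.03)])[0].astype(int);print(u)
cv2.imwrite('pics/c3.png',cv2.resize(g['img'][u[1]-60:u[1]+40,u[0]-60:u[0]+60,::-1],None,fx=5,fy=5,interpolation=cv2.INTER_CUBIC))
E
```

```text
target [0.5135 0.3785 0.0345] shift cm [0.07 0.02 0.16] twist 0.001 n_pos 0.0 n_rot 0.0
[428 267]
```

View pics/c3.png

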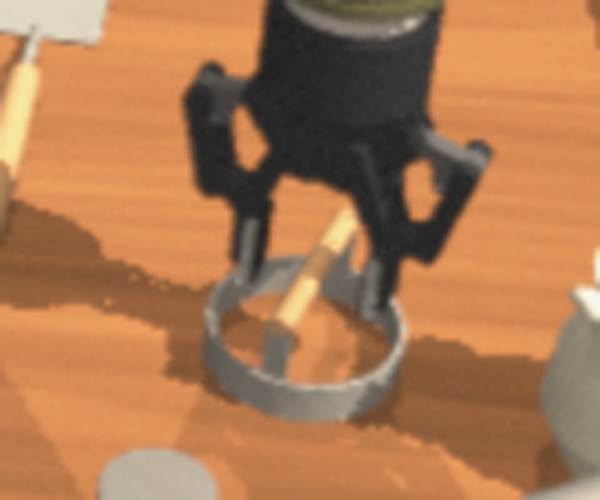

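The fingers straddle the bar, centred in the ring. Closing, then lifting.

Emit:
move_arm(
  rows=[0, 0, 0.1, 0, 0, 0, 0.1, 0, 0, 0, 0.1, 0, 0, 0, 0.1, 0, 0, 0, 0.1, 0, 0, 0, 0.1, 0, 0, 0, 0.1, 0, 0, 0, 0.1, 0],
  claw=0,
  newtons=40,
)

```text
time_s: 6.5
eef_pos: [0.5138, 0.379, 0.0354]
tcp_rot: [[-0.939, 0.345, 0.001], [0.345, 0.939, 0.001], [-0.0, 0.001, -1.0]]
wrist_force: [-0.7, -1.3, 7.1]
grip_width: 0.0107
grip_force: 38.9
```

Emit:
move_arm(
  rows=[0, 0, -0.5, 0, 0, 0, -2, 0, 0, 0, -4.5, 0, 0, 0, -7.5, 0, 0, 0, -10, 0, 0, 0, -11.5, 0, 0, 0, -12, 0, 0, 0, -12, 0, 0, 0, -12, 0],
)

```text
time_s: 7.25
eef_pos: [0.5132, 0.3784, 0.1541]
tcp_rot: [[-0.939, 0.344, -0.0], [0.344, 0.939, -0.0], [0.0, -0.001, -1.0]]
wrist_force: [-0.7, -0.7, -1.3]
grip_width: 0.0109
grip_force: 39.0
```

```bash
python3 - <<'E'
from h import *
g=snap('scene','s4.png'); s=sensors.read_state(); print(s['grip_width'])
u=proj(g,[s['eef_pos']])[0].astype(int);print(u)
cv2.imwrite('pics/c4.png',cv2.resize(g['img'][u[1]-50:u[1]+50,u[0]-60:u[0]+60,::-1],None,fx=5,fy=5,interpolation=cv2.INTER_CUBIC))
go((.573,.0303,.15),69.7)
E
```

```text
0.010442690362378687
[435 225]
target [0.573  0.0303 0.15  ] shift cm [-17.63 -30.6    0.38] twist 0.003 n_pos 8.5 n_rot 0.0
```

View pics/c4.png

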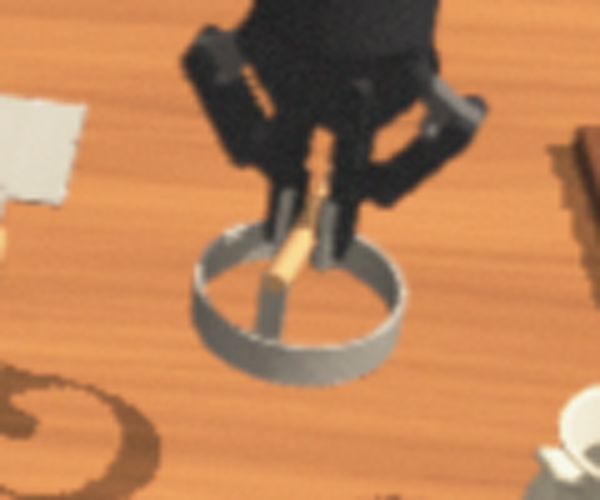

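The ring is held level. Carrying it to the well.

Emit:
move_arm(
  rows=[-0.7, -1.2, 0, 0, -2.1, -3.6, 0, 0, -4, -7, 0, 0, -6, -10.5, 0, 0, -8, -14, 0, 0, -10, -17.5, 0, 0, -12, -20.9, 0, 0, -14, -24.3, 0, 0, -15.8, -27.3, 0, 0, -16.9, -29.3, 0, 0],
)

```text
time_s: 8.13
eef_pos: [0.5707, 0.0398, 0.1536]
tcp_rot: [[-0.937, 0.349, -0.002], [0.349, 0.937, -0.002], [0.001, -0.003, -1.0]]
wrist_force: [1.5, 0.4, -1.2]
grip_width: 0.0106
grip_force: 39.0
```

Emit:
move_arm(
  rows=[-0.6, -1.1, 0, 0, -0.7, -1.3, 0, 0, -0.7, -1.3, 0, 0, -0.7, -1.3, 0, 0, -0.7, -1.3, 0, 0],
)

```text
time_s: 8.55
eef_pos: [0.573, 0.0331, 0.1545]
tcp_rot: [[-0.94, 0.342, -0.0], [0.342, 0.94, 0.001], [0.001, 0.001, -1.0]]
wrist_force: [0.6, 0.1, -1.0]
grip_width: 0.01
grip_force: 39.0
```

```bash
python3 - <<'E'
from h import *
s=sensors.read_state(); print(s['eef_pos'],s['grip_width'])
go((.573,.0303,.092),69.7)
E
```

```text
[0.57301678 0.03306982 0.15447927] 0.01004640279852741
target [0.573  0.0303 0.092 ] shift cm [-0.1  -0.26  6.25] twist 0.006 n_pos 1.5 n_rot 0.0
```

Emit:
move_arm(
  rows=[-0.1, -0.25, 1.5, 0, -0.1, -0.25, 3.5, 0, -0.1, -0.25, 4.8, 0, -0.1, -0.25, 5.6, 0, -0.1, -0.25, 6, 0, -0.1, -0.25, 6.3, 0, -0.1, -0.25, 6.5, 0, -0.1, -0.25, 6.7, 0, -0.1, -0.25, 6.9, 0, -0.1, -0.25, 6.9, 0],
)

```text
time_s: 9.38
eef_pos: [0.5735, 0.0281, 0.0858]
tcp_rot: [[-0.939, 0.345, 0.0], [0.345, 0.939, 0.0], [-0.0, 0.0, -1.0]]
wrist_force: [0.1, 0.4, -1.2]
grip_width: 0.0106
grip_force: 39.0
```

```bash
python3 - <<'E'
from h import *
s=sensors.read_state(); print(s['eef_pos'],s['wrist_force'],s['wrist_torque'])
g=snap('scene','s5.png'); u=proj(g,[(.573,.03,.06)])[0].astype(int)
cv2.imwrite('pics/c5.png',cv2.resize(g['img'][u[1]-60:u[1]+50,u[0]-80:u[0]+80,::-1],None,fx=5,fy=5,interpolation=cv2.INTER_CUBIC))
E
```

```text
[0.57352105 0.02811051 0.0857906 ] [ 0.14447564  0.41016702 -1.20576742] [ 0.01885718  0.06264855 -0.00751729]
```

View pics/c5.png

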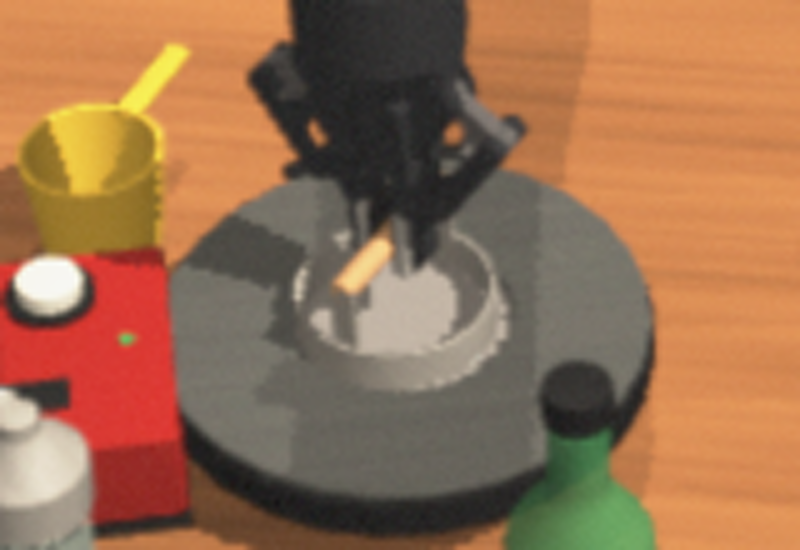

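The ring hangs level inside the recess rim, its bottom about at the floor. Lowering the last bit and releasing.

Emit:
move_arm(
  rows=[0, 0.1, 0.1, 0, 0, 0.1, 0.1, 0, 0, 0.1, 0.1, 0],
)

```text
time_s: 9.68
eef_pos: [0.5738, 0.0284, 0.0853]
tcp_rot: [[-0.939, 0.345, 0.0], [0.345, 0.939, -0.001], [-0.001, -0.0, -1.0]]
wrist_force: [-2.1, -1.8, 5.4]
grip_width: 0.0108
grip_force: 39.6
```

Emit:
move_arm(
  rows=[0, 0, 0, 0, 0, 0, 0, 0, 0, 0, 0, 0, 0, 0, 0, 0, 0, 0, 0, 0, 0, 0, 0, 0],
  claw=4.5,
)

```text
time_s: 10.18
eef_pos: [0.5738, 0.0291, 0.0846]
tcp_rot: [[-0.939, 0.345, -0.0], [0.345, 0.939, 0.0], [0.0, 0.0, -1.0]]
wrist_force: [0.6, -0.0, 0.6]
grip_width: 0.0447
grip_force: 0.0
```

Emit:
move_arm(
  rows=[0, 0, -0.5, 0, 0, 0, -2, 0, 0, 0, -4.5, 0, 0, 0, -7.5, 0, 0, 0, -9.5, 0, 0, 0, -10, 0, 0, 0, -10, 0, 0, 0, -10, 0],
)

```text
time_s: 10.85
eef_pos: [0.5735, 0.029, 0.1845]
tcp_rot: [[-0.939, 0.345, 0.0], [0.345, 0.939, -0.0], [-0.0, 0.0, -1.0]]
wrist_force: [-0.0, 0.5, -0.7]
grip_width: 0.0449
grip_force: 0.0
```

```bash
python3 - <<'E'
from h import *
p=G(.03,-.211,.13); go(p,17)
E
```

```text
target [ 0.6634 -0.1627  0.13  ] shift cm [-15.05 -14.9    5.45] twist 0.922 n_pos 5.2 n_rot 7.4
```

Emit:
move_arm(
  rows=[-1.5, -1.5, 0, 0.1, -4, -4, 0, 0.2, -6.5, -6.5, 0, 0.32, -9, -9, 0, 0.44, -11.5, -11.4, 0.5, 0.56, -13.5, -13.4, 1, 0.68, -15, -14.9, 2, 0.8, -15, -14.9, 2.5, 0.92, -15, -14.9, 2.5, 0.92, -15, -14.9, 2.5, 0.92],
  claw=4,
)

```text
time_s: 11.68
eef_pos: [0.6622, -0.1618, 0.1576]
tcp_rot: [[-0.298, 0.954, -0.004], [0.954, 0.298, 0.0], [0.001, -0.003, -1.0]]
wrist_force: [0.3, 0.3, 0.6]
grip_width: 0.04
grip_force: 0.0
```

Emit:
move_arm(
  rows=[0, 0, 0, 0, 0, 0, 0, 0],
)

```text
time_s: 11.85
eef_pos: [0.6631, -0.1614, 0.1596]
tcp_rot: [[-0.298, 0.954, -0.0], [0.954, 0.298, 0.001], [0.001, -0.0, -1.0]]
wrist_force: [0.1, 0.4, 0.2]
grip_width: 0.0402
grip_force: 0.0
```

```bash
python3 - <<'E'
from h import *
f=snap('top','t6.png'); g=snap('scene','s6.png')
go(G(.03,-.211,.049),17); print(sensors.read_state()['qpos'])
c=np.zeros((480,800,3),np.uint8)
c[:,:400]=cv2.resize(f['img'][130:290,310:443,::-1],(400,480),interpolation=cv2.INTER_CUBIC)
c[:,400:]=cv2.resize(g['img'][200:320,190:290,::-1],(400,480),interpolation=cv2.INTER_CUBIC)
cv2.imwrite('pics/c6.png',c)
E
```

```text
target [ 0.6634 -0.1627  0.049 ] shift cm [-0.09 -0.02 11.11] twist 0.005 n_pos 2.7 n_rot 0.0
[ 0.01228559  0.63326319  0.22785534  1.77469013 -0.19678278  0.7552928
  0.64255613]
```

View pics/c6.png

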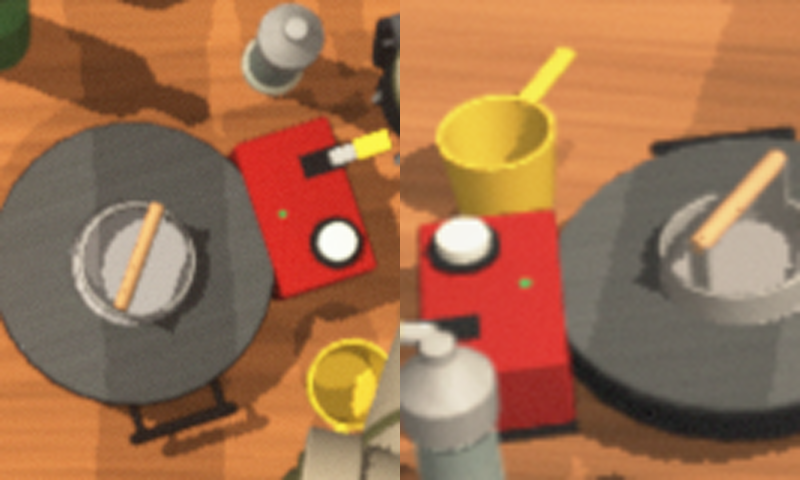

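The ring sits concentric in the recess and the lever is down. Descending to the lever's tip.

Emit:
move_arm(
  rows=[0, 0, 2, 0, -0.1, 0, 5, 0, -0.1, 0, 7.5, 0, -0.1, 0, 9.5, 0, -0.1, 0, 10.6, 0, -0.1, 0, 11, 0, -0.1, 0, 11, 0, -0.1, 0, 11, 0],
)

```text
time_s: 12.62
eef_pos: [0.6641, -0.1636, 0.0507]
tcp_rot: [[-0.295, 0.956, 0.001], [0.956, 0.295, -0.0], [-0.001, 0.001, -1.0]]
wrist_force: [-0.2, -0.6, -0.2]
grip_width: 0.0399
grip_force: 0.0
```

Emit:
move_arm(
  rows=[0, 0, 0, 0, 0, 0, 0, 0, 0, 0, 0, 0, 0, 0, 0, 0, 0, 0, 0, 0, 0, 0, 0, 0],
  claw=0,
  newtons=20,
)

```text
time_s: 13.12
eef_pos: [0.666, -0.1632, 0.0513]
tcp_rot: [[-0.295, 0.955, 0.005], [0.955, 0.295, -0.0], [-0.002, 0.005, -1.0]]
wrist_force: [4.8, -0.0, 1.8]
grip_width: 0.0151
grip_force: 23.6
```

```bash
python3 - <<'E'
from h import *
s=sensors.read_state(); R=s['tcp_rot']; p=s['eef_pos']; print(p,s['grip_width'],s['wrist_force'])
o=G(.03,-.155,.052); d=p-[0,0,-.0187]-o; print('rel pivot in griddle', d[0]*np.sin(YAW)*-1+d[1]*np.cos(YAW), d[2]); 
P=lambda q:np.array(G(.03,-.155-.058*np.sin(q-.13),.052+.058*np.cos(q-.13)))
for q in np.arange(1.45,-.01,-.1): print(round(q,2),(R.T@(P(q)-P(1.45))*100).round(2))
E
```

```text
[ 0.66602034 -0.16324673  0.0513312 ] 0.015131617982955101 [ 4.77044165 -0.04840547  1.81651218]
rel pivot in griddle -0.057286175106014976 0.018031204602671512
1.45 [0. 0. 0.]
1.35 [ 0.17  0.   -0.55]
1.25 [ 0.4   0.01 -1.09]
1.15 [ 0.67  0.01 -1.6 ]
1.05 [ 1.    0.01 -2.08]
0.95 [ 1.37  0.02 -2.52]
0.85 [ 1.79  0.02 -2.92]
0.75 [ 2.24  0.02 -3.29]
0.65 [ 2.73  0.03 -3.6 ]
0.55 [ 3.25  0.03 -3.86]
0.45 [ 3.79  0.03 -4.07]
0.35 [ 4.34  0.03 -4.23]
0.25 [ 4.92  0.04 -4.33]
0.15 [ 5.49  0.04 -4.37]
0.05 [ 6.07  0.04 -4.35]
```

Emit:
move_arm(
  rows=[0.1, 0.1, -0.3, 0, 0.17, 0.15, -0.55, 0, 0.4, 0.15, -1.1, 0, 0.7, 0.15, -1.6, 0, 1, 0.15, -2.1, 0, 1.4, 0.15, -2.5, 0, 1.8, 0.15, -2.9, 0, 2.25, 0.15, -3.3, 0, 2.7, 0.15, -3.6, 0, 2.7, 0.15, -3.6, 0],
)

```text
time_s: 13.95
eef_pos: [0.6579, -0.1364, 0.0868]
tcp_rot: [[-0.296, 0.955, 0.002], [0.955, 0.296, -0.0], [-0.001, 0.002, -1.0]]
wrist_force: [4.4, 1.5, -2.9]
grip_width: 0.0159
grip_force: 22.5
```

Emit:
move_arm(
  rows=[0.5, 0, -0.25, 0, 1.05, 0, -0.45, 0, 1.6, 0, -0.6, 0, 2.2, 0, -0.7, 0, 2.75, 0, -0.75, 0, 3.3, 0, -0.75, 0, 3.3, 0, -0.75, 0, 3.3, 0, -0.75, 0],
)

```text
time_s: 14.62
eef_pos: [0.6487, -0.1061, 0.0944]
tcp_rot: [[-0.295, 0.956, 0.003], [0.956, 0.295, -0.001], [-0.001, 0.003, -1.0]]
wrist_force: [5.0, 0.9, 7.1]
grip_width: 0.0154
grip_force: 23.4
```

```bash
python3 - <<'E'
from h import *
s=sensors.read_state(); p=s['eef_pos']; print(p,s['grip_width'],s['wrist_force'])
d=p-[0,0,-.0187]-G(.03,-.155,.052); print('griddle y,z rel pivot', -d[0]*np.sin(YAW)+d[1]*np.cos(YAW), d[2])
E
```

```text
[ 0.64866009 -0.10606912  0.09435495] 0.015416686730837126 [5.0155743  0.85356752 7.09004957]
griddle y,z rel pivot 0.0024686916470203772 0.06105495485390435
```

Emit:
move_arm(
  rows=[0.3, 0, 0, 0, 0.5, 0, 0, 0, 0.5, 0, 0, 0, 0.5, 0, 0, 0],
)

```text
time_s: 14.95
eef_pos: [0.6473, -0.1017, 0.0941]
tcp_rot: [[-0.294, 0.956, 0.003], [0.956, 0.294, -0.001], [-0.002, 0.003, -1.0]]
wrist_force: [5.6, -1.1, 3.6]
grip_width: 0.0157
grip_force: 23.1
```

Emit:
move_arm(
  rows=[0, 0, 0, 0, 0, 0, 0, 0, 0, 0, 0, 0, 0, 0, 0, 0, 0, 0, 0, 0, 0, 0, 0, 0],
  claw=4,
)

```text
time_s: 15.45
eef_pos: [0.6454, -0.1009, 0.093]
tcp_rot: [[-0.295, 0.956, -0.001], [0.956, 0.295, 0.0], [0.0, -0.001, -1.0]]
wrist_force: [0.3, -0.7, 0.0]
grip_width: 0.04
grip_force: 0.0
```

Emit:
move_arm(
  rows=[0, 0, -0.5, 0, 0, 0, -2, 0, 0, 0, -4.5, 0, 0, 0, -7.5, 0, 0, 0, -10.5, 0, -3, 0, -11, 0, -6, 0, -11, 0, -9, 0, -11, 0, -12, 0, -11, 0, -15, 0, -11, 0],
)

```text
time_s: 16.28
eef_pos: [0.6902, -0.2455, 0.2039]
tcp_rot: [[-0.295, 0.956, 0.0], [0.956, 0.295, -0.0], [-0.0, 0.0, -1.0]]
wrist_force: [0.0, 0.1, 0.4]
grip_width: 0.0398
grip_force: 0.0
```

Emit:
move_arm(
  rows=[-3, 0, 0, 0, -4, 0, 0, 0, -4, 0, 0, 0, -4, 0, 0, 0],
)

```text
time_s: 16.62
eef_pos: [0.7014, -0.2824, 0.203]
tcp_rot: [[-0.294, 0.956, -0.001], [0.956, 0.294, 0.001], [0.001, -0.0, -1.0]]
wrist_force: [-1.0, 1.5, 0.2]
grip_width: 0.0398
grip_force: 0.0
```

```bash
python3 - <<'E'
from h import *
f=snap('top','t7.png'); print(sensors.read_state()['wrist_force'])
c=np.zeros((480,800,3),np.uint8)
c[:,:400]=cv2.resize(f['img'][130:290,310:443,::-1],(400,480),interpolation=cv2.INTER_CUBIC)
c[:300,400:]=cv2.resize(f['img'][:,:,::-1],(400,300),interpolation=cv2.INTER_AREA)
cv2.imwrite('pics/c7.png',c)
print(proj(f,[G(.03,-.147,.109)]))
E
```

```text
[ 0.3665852   0.41397825 -0.33590901]
[[411.80275748 183.24002699]]
```

View pics/c7.png

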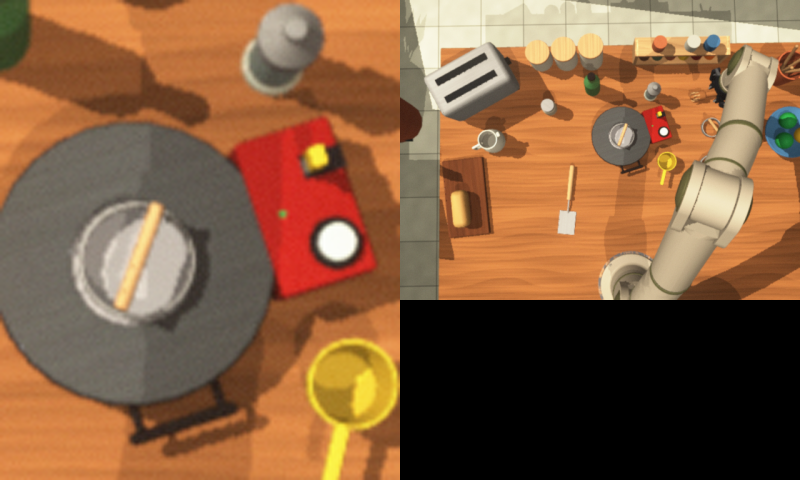

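The yellow tip is at about (415,182), against (412,183) when it was fully up. I check whether the lever is still moving.

```bash
cat >>h.py <<'E'
def tip(f):
    h=cv2.cvtColor(f['img'],cv2.COLOR_RGB2HSV)[165:200,400:450]; m=cv2.inRange(h,(22,150,150),(35,255,255)); ys,xs=np.nonzero(m); return xs.mean()+400,ys.mean()+165,len(xs)
E
python3 - <<'E'
from h import *
for n in ('t0.png','t2.png','t7.png'): print(n,tip(load(n)))
for i in range(5): print(sensors.read_state()['time_s'],tip(grab_frame('top')))
for q in (0,.05,.1,.13,.2,.3): print(q,proj(load('t0.png'),[G(.03,-.155-.064*np.sin(q-.13),.052+.064*np.cos(q-.13))]))
E
```

```text
t0.png (np.float64(411.7105263157895), np.float64(182.68421052631578), 38)
t2.png (np.float64(433.48809523809524), np.float64(177.47619047619048), 84)
t7.png (np.float64(415.0), np.float64(181.5952380952381), 42)
16.6667 (np.float64(415.0952380952381), np.float64(181.64285714285714), 42)
16.7167 (np.float64(415.1707317073171), np.float64(181.70731707317074), 41)
16.7667 (np.float64(415.0238095238095), np.float64(181.64285714285714), 42)
16.8167 (np.float64(415.0952380952381), np.float64(181.64285714285714), 42)
16.8667 (np.float64(415.1707317073171), np.float64(181.6341463414634), 41)
0 [[412.10511609 182.87737671]]
0.05 [[413.44018293 182.43077739]]
0.1 [[414.7702336  181.99236665]]
0.13 [[415.5642779  181.73377255]]
0.2 [[417.40014696 181.14508703]]
0.3 [[419.96494001 180.3451619 ]]
```

The lever is poised still at about q ≈ 0.11, not settled, so I will nudge it toward the plate with closed fingers.

```bash
python3 - <<'E'
from h import *
go(G(.03,-.205,.203),17);go(G(.03,-.205,.097),17); go(G(.03,-.155-.012,.097),17)
E
```

```text
target [ 0.6616 -0.157   0.203 ] shift cm [13.04 -0.18  0.05] twist 0.004 n_pos 3.1 n_rot 0.0
target [ 0.6616 -0.157   0.097 ] shift cm [13.04 -0.18 10.65] twist 0.004 n_pos 4.0 n_rot 0.0
target [ 0.6505 -0.1206  0.097 ] shift cm [16.84 -0.17 10.65] twist 0.004 n_pos 4.8 n_rot 0.0
```

Emit:
move_arm(
  rows=[2, -0.1, 1, 0, 5, -0.2, 4, 0, 8, -0.2, 7.5, 0, 10, -0.2, 9.5, 0, 11.5, -0.2, 10.4, 0, 12.5, -0.2, 10.6, 0, 13, -0.2, 10.6, 0, 13.5, -0.2, 10.6, 0, 13.8, -0.2, 10.6, 0, 13.8, -0.2, 10.6, 0],
  claw=0,
)

```text
time_s: 17.75
eef_pos: [0.6599, -0.1515, 0.0984]
tcp_rot: [[-0.294, 0.956, 0.002], [0.956, 0.294, -0.0], [-0.001, 0.002, -1.0]]
wrist_force: [1.0, 0.6, -0.6]
grip_width: -0.0001
grip_force: 0.0
```

Emit:
move_arm(
  rows=[0.3, 0, 0, 0, 0.6, 0, 0, 0, 0.9, 0, 0, 0, 1.2, 0, 0, 0, 1.5, 0, 0, 0, 1.8, 0, 0, 0, 2.1, 0, 0, 0, 2.1, 0, 0, 0],
)

```text
time_s: 18.42
eef_pos: [0.6529, -0.1302, 0.0971]
tcp_rot: [[-0.295, 0.955, -0.0], [0.955, 0.295, 0.0], [0.001, -0.0, -1.0]]
wrist_force: [-0.9, 1.3, -0.1]
grip_width: -0.0001
grip_force: 0.0
```

```bash
python3 - <<'E'
from h import *
go(G(.03,-.155-.012,.097),17)
print(sensors.read_state()['wrist_force'], tip(grab_frame('top')))
E
```

```text
target [ 0.6505 -0.1206  0.097 ] shift cm [0.98 0.06 0.01] twist 0.003 n_pos 0.2 n_rot 0.0
[-0.94277033  1.27324105 -0.14219689] (np.float64(415.15), np.float64(181.775), 40)
```

The tip is visible here, so I push in small steps and watch it.

Emit:
move_arm(
  rows=[0.1, 0, 0, 0, 0.2, 0, 0, 0, 0.3, 0, 0, 0, 0.4, 0, 0, 0, 0.5, 0, 0, 0, 0.6, 0, 0, 0, 0.7, 0, 0, 0, 0.7, 0, 0, 0],
)

```text
time_s: 19.13
eef_pos: [0.6509, -0.1241, 0.0971]
tcp_rot: [[-0.295, 0.956, -0.0], [0.956, 0.295, 0.0], [0.0, -0.0, -1.0]]
wrist_force: [-0.6, 0.1, -0.5]
grip_width: 0.0
grip_force: 0.0
```

```bash
python3 - <<'E'
from h import *
go(G(.03,-.155-.012,.097),17)
print(sensors.read_state()['wrist_force'], tip(grab_frame('top')))
E
```

```text
target [ 0.6505 -0.1206  0.097 ] shift cm [0.34 0.07 0.01] twist 0.003 n_pos 0.1 n_rot 0.0
[-0.55483699  0.12236587 -0.46976297] (np.float64(412.7105263157895), np.float64(182.71052631578948), 38)
```

Emit:
move_arm(
  rows=[0.1, 0, 0, 0, 0.2, 0, 0, 0, 0.3, 0, 0, 0, 0.3, 0, 0, 0, 0.3, 0, 0, 0],
)

```text
time_s: 19.6
eef_pos: [0.6501, -0.1215, 0.0972]
tcp_rot: [[-0.295, 0.956, 0.0], [0.956, 0.295, -0.0], [-0.0, 0.0, -1.0]]
wrist_force: [0.3, -0.4, -0.1]
grip_width: -0.0001
grip_force: 0.0
```

```bash
python3 - <<'E'
from h import *
print(sensors.read_state()['wrist_force'], tip(grab_frame('top')))
E
```

```text
[ 0.25090313 -0.41430587 -0.12672201] (np.float64(411.65714285714284), np.float64(182.82857142857142), 35)
```

Emit:
move_arm(
  rows=[-0.5, 0, 0, 0, -2, 0, 0, 0, -4.5, 0, 0, 0, -7, 0, -1, 0, -10, 0, -3, 0, -13, 0, -6, 0, -15, 0, -8, 0, -15, 0, -8, 0, -15, 0, -8, 0, -15, 0, -8, 0],
)

```text
time_s: 20.48
eef_pos: [0.6936, -0.2649, 0.1763]
tcp_rot: [[-0.294, 0.956, -0.001], [0.956, 0.294, 0.001], [0.001, -0.001, -1.0]]
wrist_force: [-0.1, 0.6, 0.1]
grip_width: 0.0001
grip_force: 0.0
```

```bash
python3 - <<'E'
from h import *
for i in range(3):
  f=grab_frame('top'); print(tip(f))
f0=load('t0.png')
# bystander check: pixel difference at mid-scene, griddle/ring well
h=lambda f:cv2.GaussianBlur(f['img'],(5,5),0).astype(int)
d=np.abs(h(f)-h(f0)).max(2)
for n,(x,y) in dict(cup=(427,260),mill=(403,146),small=(499,204),large=(501,268),salt=(237,170),pitcher=(147,226),oil=(307,135),turner=(268,320),reamer=(490,150)).items(): print(n,d[y-18:y+18,x-18:x+18].mean().round(1))
E
```

```text
(np.float64(411.7837837837838), np.float64(182.75675675675677), 37)
(np.float64(411.7837837837838), np.float64(182.75675675675677), 37)
(np.float64(411.7105263157895), np.float64(182.68421052631578), 38)
cup 4.7
mill 15.4
small 34.6
large 69.3
salt 7.4
pitcher 9.0
oil 3.8
turner 5.9
reamer 71.8
```

```bash
python3 -c "
from h import *
print(r.finish_job())"
```

```text
the job is handed in; nothing more can be done
None
```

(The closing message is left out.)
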